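# Push the mask carton home into its corner stop

### The arm

A 6-joint arm with a two-finger parallel gripper is mounted at the origin on a cart in front of the work surface, level with it; the furniture and walls round the work are solid. World frame = base frame: x ahead of the robot, y to its left, z up, the work surface at z = 0. Lengths are in m, angles in rad, forces in N, time in s.
With the tool pointing down it reaches from about 0.275 to 0.725 m from the base axis. Payload 15.9 kg.
Tool frame: the origin (TCP) lies midway between the tips of the shut fingers; the grasp point (between the pads) lies 19 mm behind it; z points along the fingers, y is the direction in which the jaws open and shut (so a half turn about z gives the same grasp; the last joint's range is limited). The gripper opens to 85 mm and grips with 20 to 120 N. Pads are 22 mm wide; open, the fingers measure 114 mm over their backs; the gripper's body (76 mm by 85 mm) begins 54 mm behind the grasp point. The pads swing forward as they close: fully open they stand 13 mm farther back than shut.
Start: joints at [1.238, 0.213, -0.034, 1.323, 0, 1.571], TCP at [0.163, 0.473, 0.231] pointing down, gripper open.
Joint ranges: [-2.98, 2.98], [-0.74, 1.72], [-1.14, 1.35], [-2.1, 2.04], [-1.57, 1.44], [-3.14, 3.14]. Speed limits (rad/s): [1.89, 1.89, 2.39, 2.57, 3.14, 3.14].

### API

Orientations are given as a 3x3 rotation matrix whose columns are the frame's x, y, z axes.
In Python, from cell import arm gives the robot as it stands.
- The arm moves only by the shell command python3 -m creep 'ROWS' [FORCE]. ROWS is JSON, a list of rows, each a list of 3 entries, a list of its own where there are three numbers: the opening in per cent of the stroke, from 0 (shut) to 100 (fully open), then the shift along the tool's x, y, z in m, then the turn, a rotation vector about the tool's x, y, z in units of 5 degrees (1.0 is 5 degrees). In form: [[jaw, [x, y, z], [rx, ry, rz]], ...]. A call has 1 to 5 rows; each row shifts and turns the pose as measured when the row begins, along the tool's axes as they then stand; what a row does not reach is not made up. A row lasts 1/8 s, in which the tool goes at most 62.5 mm and 10.7 degrees, less where a joint would pass 70% of its speed; a pose out of reach is approached as far as the arm can. A call with a gripper value outside its range is refused whole. The fingers move at their own pace and stop on an object; FORCE is the grip in N (left out, the last holds). Time passes only in rows, so rows that do not move let the fingers close. It gives the time, the measured TCP pose, the force and the opening at its end, in the units of the state.
- arm.sense(): the state, without advancing time (a new reading comes with each control period).
- arm.get_image(name): name is "scene" or "top" or "wrist"; returns the picture (384x512x3 uint8, blue, green, red); there is no depth.
- arm.camera_params(name): a dict with "mtx" (3x3 intrinsics, pixels), "R" (3x3) and "t" (3): a world point X has camera coordinates R X + t. Camera axes: x right, y down, z forward; pixel columns grow to the right and rows downward; lengths in m; the calibration is good to about 2 mm. A picture is of the moment at which its call begins: read the wrist's pose just before it. camera_params takes no time and is no camera call; for the wrist camera it gives the pose at the moment of the call.
- arm.finish_job(): hands the job in, once; it reports no verdict.
The state is a dict: "clock": time; "joint_positions": joint angles; "joint_vel": joint speeds; "joint_efforts": joint torques, N m; "position": TCP position; "eef_rot": TCP orientation; "ft_force": force on the tool from outside, world axes, zero at the start; "torque": the same for the moment, N m; "grip_width": finger opening in m.
Only numpy, scipy, OpenCV 4.12 (cv2) and the standard library are available. Lean on these libraries where they do the work, as an engineer would, in place of code of your own. Each camera call takes 0.05 s, during which the arm holds its last target.

### The job

Push the blue and white mask carton along the trolley top into the dark steel corner stop, until its long side lies flush against the long rail and its end flush against the short rail. Only push it with the fingers from outside: do not take it between the fingers, lift it or tip it over. Do not disturb the sharps pot, the dropper bottle, the timer or the gauze packet that stand around it.

Things in the scene. Friction and masses are not known exactly. Their poses are not given: they have to be found in the camera images.
- carton: Loose blue and white mask carton, 63 mm (its x) by 106 mm (its y), 52 mm high, about 0.2 kg. Origin at the centre of its underside; z up. It starts nearer the robot than the long rail and to the right of the short rail, turned by up to about 0.37 rad against the rails.
- corner_stop: Fixed L-shaped dark steel corner stop. Origin: inside corner, at surface level. Long rail: 200 mm along its -y (to the robot's right), inner face at x = 0, facing -x (the robot). Short rail: 75 mm along its -x, inner face at y = 0, facing -y. Rails 6 mm thick, 26 mm high, no floor; 3 mm high flanges 19 mm out behind them. Carton fully home: its centre at x = -0.032, y = -0.053 here.
- sharps_pot: Bystander, loose: yellow round pot with red lid, diameter 64 mm, 78 mm high, beyond the short rail. Origin at the centre of its underside.
- dropper_bottle: Bystander, loose: small brown bottle with black dropper, diameter 33 mm, 102 mm high, behind the long rail. Origin at the centre of its underside.
- timer: Bystander, loose: white timer, 62 x 62 mm, 21 mm high, nearer the robot and to the left. Origin at the centre of its underside.
- gauze_packet: Bystander, loose: flat green and white carton, 86 x 85 mm, 19 mm high, to the right past the end of the long rail. Origin at the centre of its underside.
Not all that is in view belongs to the job. What is meant by the carton is not green or orange, and is the smaller of those in its own colour.

How it is judged:
By the outcome, as a careful person would: the job done as asked, in the order asked, and still so for the second after the job is handed in, with the robot touching nothing.
It also fails if it takes over 48 s, if anything falls off the work surface, if the arm or the gripper's body presses on something with over 40 N, if the wrist force passes 120 N, or if a joint passes its speed limit or range.

## Working session

There is one attempt and no reset: what is moved stays moved. The work goes in short steps, Python scripts to look and compute and a shell command to move; the robot and the scene stay as the last step left them, time stands still between calls to the robot, and variables do not carry over. Pictures are saved under pics/ and viewed, and the job is handed in when it is done.

```bash
ls; mkdir -p pics
python3 - <<'E'
from cell import arm
import cv2,numpy as np
s=arm.sense();print(s['clock'],s['position'],s['eef_rot'],s['grip_width'])
for n in("scene","top"):
    cv2.imwrite(f"pics/{n}0.png",arm.get_image(n)); p=arm.camera_params(n);print(n,p)
E
```

```text
pics
0.0 [0.16324313 0.47223882 0.23082139] [[-9.45134233e-01  3.26682057e-01 -3.37804629e-04]
 [ 3.26682231e-01  9.45133651e-01 -1.04941168e-03]
 [-2.35534428e-05 -1.10218967e-03 -9.99999392e-01]] 0.08517107387857652
scene {'mtx': array([[432.54051891,   0.        , 252.60011624],
       [  0.        , 432.54051891, 186.19037683],
       [  0.        ,   0.        ,   1.        ]]), 'R': array([[ 0.60725729, -0.79429165,  0.01842179],
       [-0.5282912 , -0.42099377, -0.73734161],
       [ 0.59341974,  0.438024  , -0.67526883]]), 't': array([-0.37693276,  0.30090215,  0.84728371])}
top {'mtx': array([[412.22916622,   0.        , 253.94661096],
       [  0.        , 412.22916622, 197.73912224],
       [  0.        ,   0.        ,   1.        ]]), 'R': array([[ 0.01822562, -0.99970725, -0.01591339],
       [-0.99642793, -0.01684862, -0.08274961],
       [ 0.08245727,  0.01736471, -0.99644331]]), 't': array([-0.02577386,  0.57254533,  1.3221656 ])}
```

View pics/scene0.png

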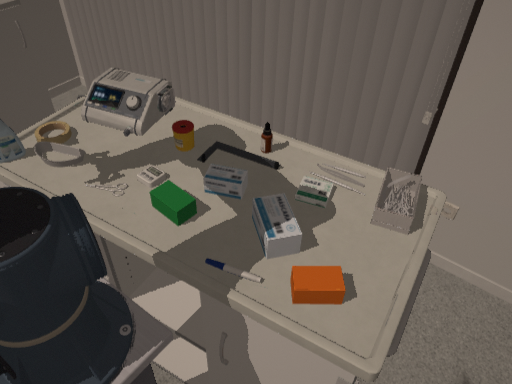

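View pics/top0.png

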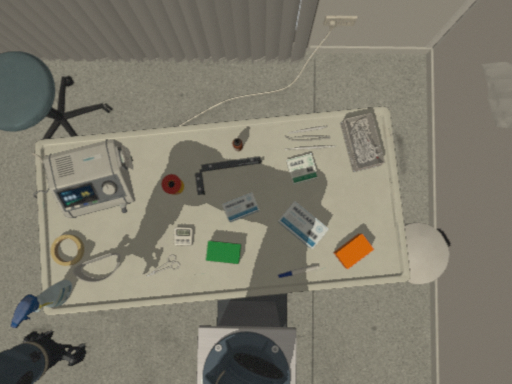

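```bash
cat > h.py <<'E'
import cv2,numpy as np
from cell import arm
def proj(n,X):
    p=arm.camera_params(n);c=p['R']@np.array(X,float)+p['t'];u=p['mtx']@c;return u[:2]/u[2]
def ray(n,uv,z):
    p=arm.camera_params(n);d=p['R'].T@np.linalg.inv(p['mtx'])@np.array([uv[0],uv[1],1.]);o=-p['R'].T@p['t']
    return o+d*(z-o[2])/d[2]
def crop(im,x0,y0,x1,y1,k,f):
    cv2.imwrite(f,cv2.resize(im[y0:y1,x0:x1],None,fx=k,fy=k,interpolation=cv2.INTER_CUBIC))
E
python3 - <<'E'
from h import *
t=cv2.imread('pics/top0.png');s=cv2.imread('pics/scene0.png')
crop(t,150,120,350,270,4,'pics/t0c.png');crop(s,120,100,320,250,4,'pics/s0c.png')
print(proj('top',[0,0,0]),proj('top',[.163,.472,.231]))
for uv in [(200,168),(240,207)]: print(ray('top',uv,0),ray('top',uv,.052))
E
```

```text
[245.91075128 376.24919912] [ 69.47620016 339.53605402]
[0.67171731 0.16717179 0.        ] [0.66372276 0.15931135 0.052     ]
[0.54325252 0.03040127 0.        ] [0.5401539  0.02775331 0.052     ]
```

View pics/t0c.png

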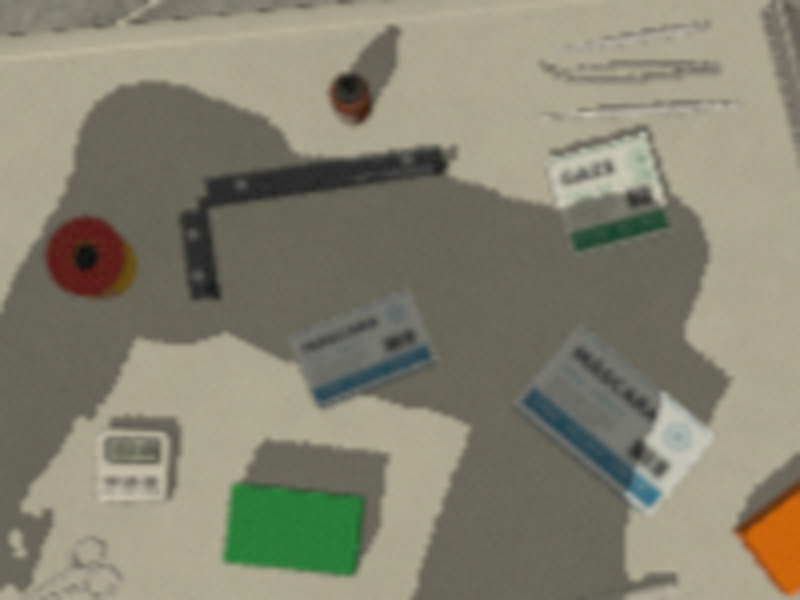

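View pics/s0c.png

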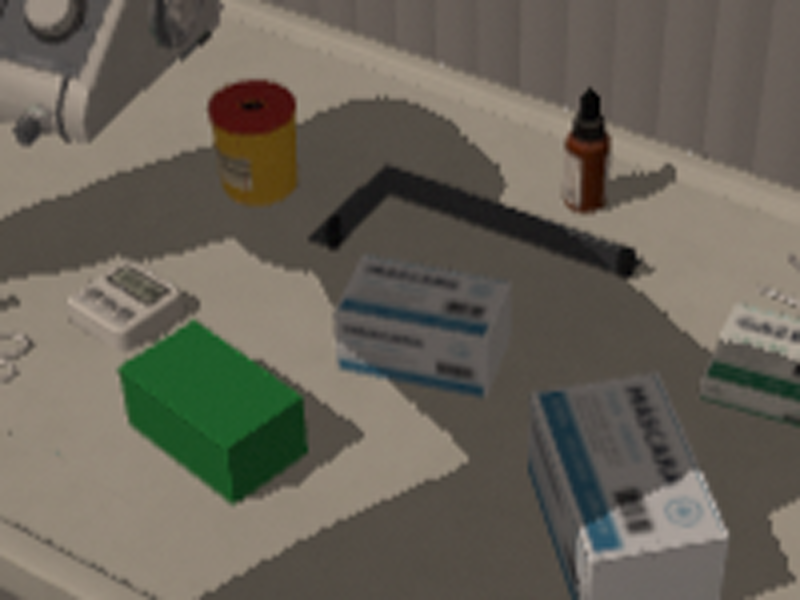

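Run:
```python
from h import *
f=lambda a:(a[0]/4+150-.375,a[1]/4+120-.375)
C=np.array([ray('top',f(a),.052)[:2] for a in [(290,342),(410,290),(435,357),(320,408)]])
print(C,C.mean(0)); 
for i in range(4):
    d=C[(i+1)%4]-C[i];print(np.linalg.norm(d),np.degrees(np.arctan2(d[1],d[0])))
for a in [(212,207),(446,173)]:print('long',ray('top',f(a),.026))
for a in [(209,212),(219,297)]:print('short',ray('top',f(a),.026))
for n,a,z in [('pot',(86,257),.078),('bottle',(350,85),.1),('timer',(133,465),.021),('gauze',(608,187),.019)]:print(n,ray('top',f(a),z))
im=cv2.imread('pics/top0.png')[150:200,190:270]
im=cv2.convertScaleAbs(im,alpha=2.5)
cv2.imwrite('pics/t0d.png',cv2.resize(im,None,fx=10,fy=10,interpolation=cv2.INTER_NEAREST))
```

```text
[[ 0.54516483  0.08500695]
 [ 0.58847306 -0.01005177]
 [ 0.5351813  -0.03097149]
 [ 0.49297184  0.05981141]] [0.54044776 0.02594877]
0.1044593858539095 -65.5062505410181
0.05725073375683322 -158.56747431276978
0.10011580769705647 114.93604464200749
0.05795621679621995 25.76836274112418
long [0.65667666 0.15428195 0.026     ]
long [ 0.68785064 -0.03721092  0.026     ]
short [0.65250074 0.15662995 0.026     ]
short [0.58263274 0.14643544 0.026     ]
pot [0.60781465 0.24508192 0.078     ]
bottle [0.74346268 0.03861189 0.1       ]
timer [0.44468672 0.21336393 0.021     ]
gauze [ 0.67946757 -0.1706117   0.019     ]
```

View pics/t0d.png

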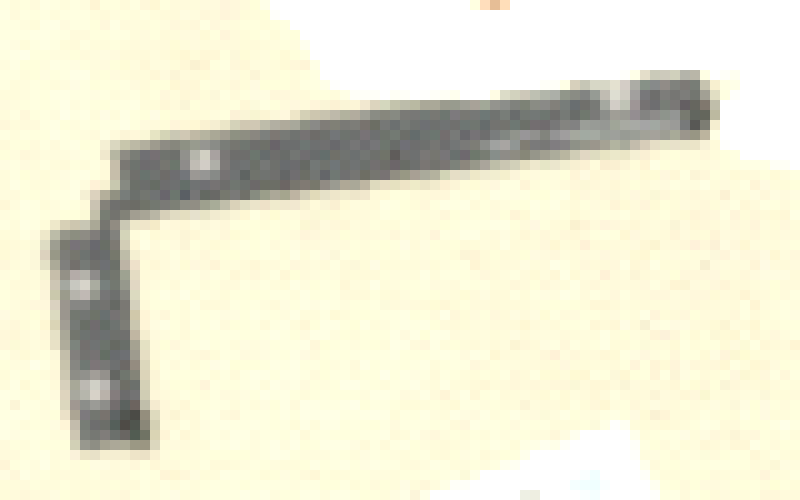

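Run:
```python
from h import *
f=lambda a:(a[0]/10+190-.5,a[1]/10+150-.5)
L=[ray('top',f(a),0)[:2] for a in [(135,217),(300,195),(500,164),(690,138)]]
S=[ray('top',f(a),0)[:2] for a in [(122,235),(135,325),(143,380),(152,445)]]
print(np.array(L),np.array(S))
a=cv2.fitLine(np.array(L,np.float32),2,0,.01,.01).ravel();b=cv2.fitLine(np.array(S,np.float32),2,0,.01,.01).ravel()
th1=np.degrees(np.arctan(-a[0]/a[1]));th2=np.degrees(np.arctan(b[1]/b[0]));print(th1,th2)
A=np.array([[a[0],-b[0]],[a[1],-b[1]]]);s=np.linalg.solve(A,b[2:]-a[2:]);c=a[2:]+s[0]*a[:2];print('corner',c)
th=np.radians((2*th1+th2)/3) 
R=np.array([[np.cos(th),-np.sin(th)],[np.sin(th),np.cos(th)]])
print('home',c+R@[-.032,-.053]); print('carton in stop',R.T@(np.array([.5404,.0259])-c))
p=arm.camera_params('top');print(-p['R'].T@p['t'])
for q in ([0,-.2],[-.075,0]):print(c+R@q)
```

```text
[[ 0.66106992  0.15679765]
 [ 0.66937056  0.10169786]
 [ 0.68089101  0.03497033]
 [ 0.69066645 -0.02842231]] [[0.6549283  0.16098201]
 [0.6247034  0.15576172]
 [0.60628862 0.15256259]
 [0.58457737 0.1489429 ]]
9.162061 9.726651
corner [0.6600839  0.16184036]
home [0.63711993 0.10434552]
carton in stop [-0.14017987 -0.11468924]
[ 0.46194774 -0.03907874  1.36443082]
[ 0.69257777 -0.03550235]
[0.58608037 0.14965516]
```

Run:
```python
from h import *
f=lambda a:(a[0]/4+150-.375,a[1]/4+120-.375)
for z in(0,.04,.05,.06): print(z,[ray('top',f(a),z)[:2].round(3).tolist() for a in [(233,485),(364,493),(356,575),(224,563)]])
g=lambda a:(a[0]/4+120-.375,a[1]/4+100-.375)
# scene view: top corners
for z in(.04,.05,.06): print(z,[ray('scene',g(a),z)[:2].round(3).tolist() for a in [(195,323),(304,398),(229,450),(122,372)]])
print('carton scene',[ray('scene',g(a),.052)[:2].round(3).tolist() for a in [(367,255),(512,284),(490,331),(342,303)]],[ray('scene',g(a),0)[:2].round(3).tolist() for a in [(490,392),(340,366)]])
```

```text
0 [[0.43, 0.134], [0.425, 0.026], [0.358, 0.031], [0.366, 0.14]]
0.04 [[0.43, 0.129], [0.426, 0.024], [0.361, 0.029], [0.368, 0.134]]
0.05 [[0.431, 0.128], [0.426, 0.023], [0.362, 0.028], [0.369, 0.133]]
0.06 [[0.431, 0.126], [0.427, 0.023], [0.363, 0.028], [0.37, 0.132]]
0.04 [[0.434, 0.137], [0.426, 0.033], [0.365, 0.037], [0.372, 0.139]]
0.05 [[0.426, 0.128], [0.419, 0.025], [0.358, 0.03], [0.365, 0.13]]
0.06 [[0.419, 0.119], [0.412, 0.017], [0.352, 0.022], [0.359, 0.121]]
carton scene [[0.546, 0.085], [0.584, -0.01], [0.538, -0.028], [0.499, 0.065]] [[0.536, -0.03], [0.492, 0.065]]
```

```bash
python3 -m creep '[[60,[0,0,0],[0,0,-1.9]],[60,[0,0,0],[0,0,-1.9]],[60,[0,0,0],[0,0,-1.9]],[60,[0,0,0],[0,0,0]]]'
cat >> h.py <<'E'
c0=np.array([.660,.162]);th=np.radians(9.4);RS=np.array([[np.cos(th),-np.sin(th)],[np.sin(th),np.cos(th)]])
def go(x,y,z):
    s=arm.sense();R=np.array(s['eef_rot']);p=np.array(s['position'])
    d=R.T@(np.array([x,y,z])-p);yaw=np.degrees(np.arctan2(R[1,1],R[0,1]))
    print('t',s['clock'],'pos',p.round(4),'stop',(RS.T@(p[:2]-c0)).round(4),'yaw',yaw.round(2),'tool shift',d.round(4),np.linalg.norm(d).round(3),'turn units',((yaw-99.4)/5).round(3),'tilt',R[:2,2].round(4),'F',np.array(s['ft_force']).round(1),'w',round(s['grip_width'],4),'j',np.array(s['joint_positions']).round(2))
def gos(x,y,z): 
    w=c0+RS@[x,y]; go(*w,z)
E
python3 -c "
from h import *
go(.462,.0155,.231)"
```

```text
clock: 0.6
position: [0.163, 0.4715, 0.2297]
eef_rot: [[-0.984, -0.177, -0.001], [-0.177, 0.984, -0.003], [0.002, -0.003, -1.0]]
ft_force: [-0.0, 0.4, 0.9]
grip_width: 0.0511
t 0.6 pos [0.163  0.4715 0.2297] stop [-0.4398  0.3866] yaw 100.19 tool shift [-2.137e-01 -5.017e-01 -1.000e-04] 0.545 turn units 0.157 tilt [-0.0012 -0.0035] F [-0.   0.4  0.9] w 0.0511 j [ 1.24  0.21 -0.04  1.32  0.    1.06]
```

```bash
python3 -m creep '[[60,[-0.022,-0.05,0],[0,0,0.15]],[60,[-0.022,-0.05,0],[0,0,0]],[60,[-0.022,-0.05,0],[0,0,0]],[60,[-0.022,-0.05,0],[0,0,0]],[60,[-0.022,-0.05,0],[0,0,0]]]'
python3 -c "
from h import *
go(.462,.0155,.231)"
```

```text
clock: 1.23
position: [0.3131, 0.2378, 0.2292]
eef_rot: [[-0.989, -0.146, -0.001], [-0.146, 0.989, -0.004], [0.002, -0.004, -1.0]]
ft_force: [1.5, 1.1, -0.5]
grip_width: 0.0513
t 1.225 pos [0.3131 0.2378 0.2292] stop [-0.3299  0.1314] yaw 98.42 tool shift [-0.1148 -0.2417 -0.0011] 0.268 turn units -0.196 tilt [-0.0014 -0.0043] F [ 1.5  1.1 -0.5] w 0.0513 j [ 0.65 -0.   -0.28  1.29 -0.    0.5 ]
```

```bash
python3 -m creep '[[60,[-0.023,-0.049,0],[0,0,-0.2]],[60,[-0.023,-0.049,0],[0,0,0]],[60,[-0.023,-0.049,0],[0,0,0]],[60,[-0.023,-0.049,0],[0,0,0]],[60,[-0.023,-0.046,0],[0,0,0]]]'
python3 -c "
from h import *
go(.462,.0155,.012)"
```

```text
clock: 1.85
position: [0.4667, 0.0071, 0.2303]
eef_rot: [[-0.99, -0.14, 0.0], [-0.14, 0.99, -0.004], [0.0, -0.004, -1.0]]
ft_force: [-0.6, 1.6, 0.7]
grip_width: 0.0512
t 1.85 pos [0.4667 0.0071 0.2303] stop [-0.216  -0.1212] yaw 98.03 tool shift [0.0034 0.0097 0.2183] 0.219 turn units -0.275 tilt [ 0.0002 -0.0035] F [-0.6  1.6  0.7] w 0.0512 j [ 0.02  0.14 -0.12  1.31 -0.   -0.12]
```

```bash
python3 -m creep '[[60,[0.003,0.009,0],[0,0,-0.25]],[60,[0,0,0.055],[0,0,0]],[60,[0,0,0.055],[0,0,0]],[60,[0,0,0.05],[0,0,0]],[60,[0,0,0],[0,0,0]]]'
python3 - <<'E'
from h import *
go(.462,.0155,.012)
t=arm.get_image('top');s=arm.get_image('scene')
crop(t,150,120,350,270,4,'pics/t1c.png');crop(s,120,100,320,250,4,'pics/s1c.png')
E
```

```text
clock: 2.48
position: [0.4628, 0.0142, 0.0665]
eef_rot: [[-0.99, -0.14, 0.001], [-0.14, 0.99, -0.003], [-0.0, -0.003, -1.0]]
ft_force: [0.3, 0.2, 0.3]
grip_width: 0.0511
t 2.475 pos [0.4628 0.0142 0.0665] stop [-0.2187 -0.1136] yaw 98.04 tool shift [0.0006 0.0015 0.0545] 0.054 turn units -0.273 tilt [ 0.0008 -0.0032] F [0.3 0.2 0.3] w 0.0511 j [ 0.03  0.24 -0.44  0.89 -0.   -0.11]
```

View pics/s1c.png

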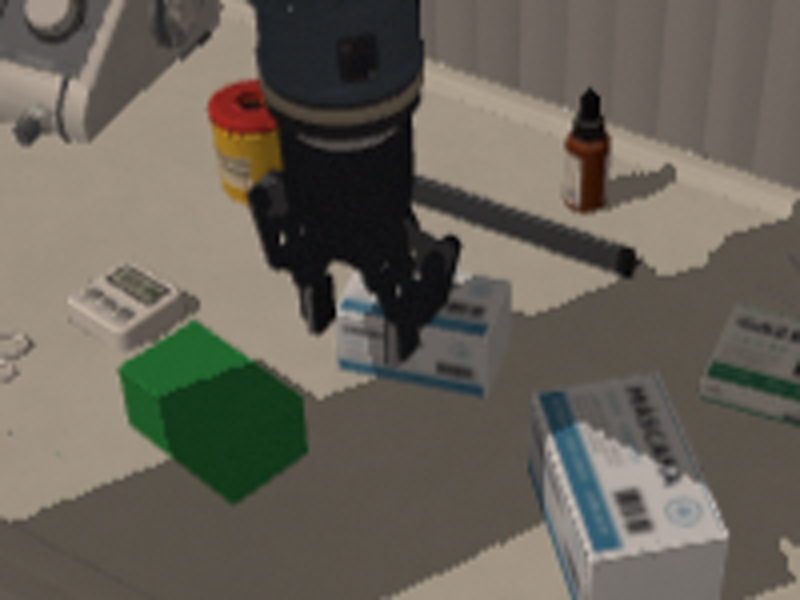

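```bash
python3 -m creep '[[60,[0,0.001,0.035],[0,0,-0.3]],[60,[0,0,0.014],[0,0,0]],[60,[0,0,0],[0,0,0]]]'
python3 -c "
from h import *
gos(-.1,-.113,.013)"
```

```text
clock: 2.95
position: [0.4712, 0.0158, 0.0266]
eef_rot: [[-0.986, -0.165, 0.017], [-0.165, 0.986, -0.003], [-0.016, -0.005, -1.0]]
ft_force: [-0.2, 0.5, -0.5]
grip_width: 0.0512
t 2.95 pos [0.4712 0.0158 0.0266] stop [-0.2102 -0.1134] yaw 99.49 tool shift [-0.1099  0.0003  0.0154] 0.111 turn units 0.017 tilt [ 0.0168 -0.0026] F [-0.2  0.5 -0.5] w 0.0512 j [ 0.04  0.29 -0.49  0.78 -0.   -0.13]
```

```bash
python3 -m creep '[[60,[0,0,0.01],[0,0.1,0]],[60,[0,0,0],[0,0,0]]]'
python3 -c "
from h import *
gos(-.1,-.113,.013)"
```

```text
clock: 3.2
position: [0.4729, 0.0159, 0.0182]
eef_rot: [[-0.986, -0.164, 0.011], [-0.164, 0.986, -0.004], [-0.01, -0.006, -1.0]]
ft_force: [0.0, -0.9, -0.4]
grip_width: 0.0511
t 3.2 pos [0.4729 0.0159 0.0182] stop [-0.2084 -0.1136] yaw 99.44 tool shift [-0.1084  0.0006  0.0063] 0.109 turn units 0.007 tilt [ 0.0106 -0.0041] F [ 0.  -0.9 -0.4] w 0.0511 j [ 0.04  0.3  -0.49  0.77 -0.   -0.13]
```

```bash
python3 -m creep '[[60,[-0.01,0,0.003],[0,0.1,0]],[60,[-0.01,0,0],[0,0,0]],[60,[-0.01,0,0],[0,0,0]],[60,[-0.01,0,0],[0,0,0]],[60,[-0.01,0,0],[0,0,0]]]'
python3 - <<'E'
from h import *
gos(-.1,-.113,.013)
t=arm.get_image('top');s=arm.get_image('scene')
crop(t,150,120,350,270,4,'pics/t2c.png');crop(s,120,100,320,250,4,'pics/s2c.png')
E
```

```text
clock: 3.82
position: [0.526, 0.0247, 0.0158]
eef_rot: [[-0.987, -0.164, 0.002], [-0.164, 0.987, -0.005], [-0.001, -0.006, -1.0]]
ft_force: [-0.9, -1.4, 0.5]
grip_width: 0.0513
t 3.825 pos [0.526  0.0247 0.0158] stop [-0.1546 -0.1136] yaw 99.42 tool shift [-0.0546  0.0006  0.0029] 0.055 turn units 0.004 tilt [ 0.0019 -0.0055] F [-0.9 -1.4  0.5] w 0.0513 j [ 0.05  0.41 -0.34  0.82 -0.01 -0.11]
```

View pics/s2c.png

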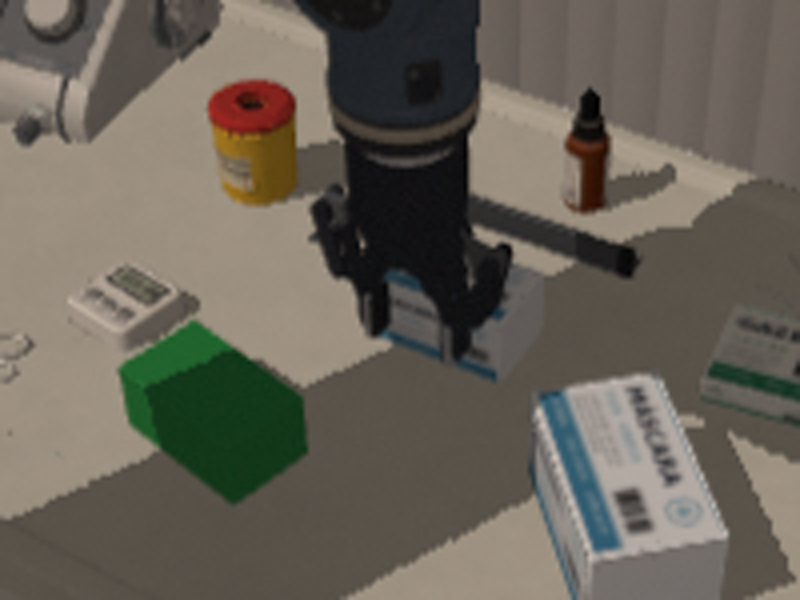

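View pics/t2c.png

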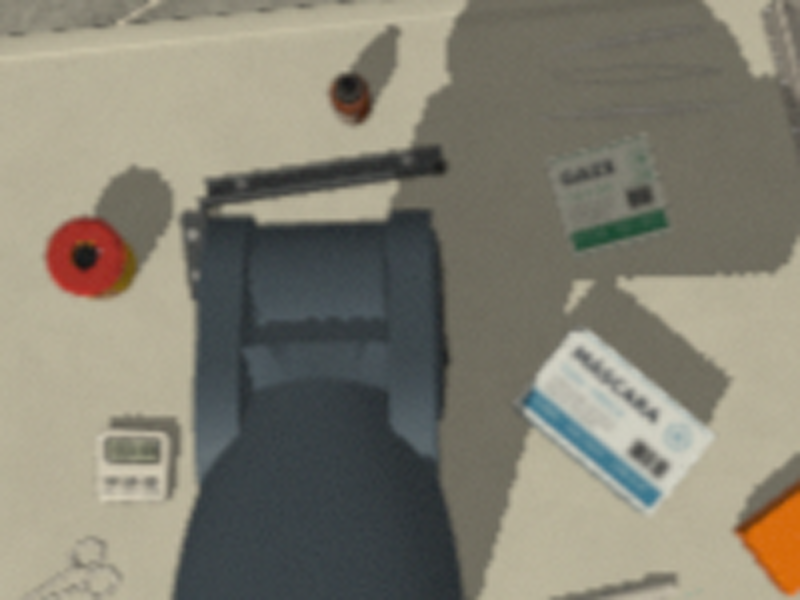

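Run:
```python
from h import *
g=lambda a:(a[0]/4+120-.375,a[1]/4+100-.375)
for a,z in [((498,379),0),((509,310),.052),((543,280),.052),((543,332),0),((385,343),0)]:
    w=ray('scene',g(a),z)[:2];print(w.round(4),(RS.T@(w-c0)).round(4))
```

```text
[ 0.5489 -0.0263] [-0.1404 -0.1676]
[ 0.5618 -0.0249] [-0.1274 -0.1683]
[ 0.6   -0.024] [-0.0895 -0.1737]
[ 0.6053 -0.0214] [-0.0839 -0.172 ]
[0.5288 0.0565] [-0.1467 -0.0827]
```

```bash
python3 -m creep '[[60,[-0.01,0,0],[0,0,0]],[60,[-0.011,0,0],[0,0,0]],[60,[-0.011,0,0],[0,0,0]],[60,[-0.011,0,0],[0,0,0]],[60,[-0.011,0,0],[0,0,0]]]'
python3 -c "
from h import *
gos(-.074,-.113,.015)"
```

```text
clock: 4.55
position: [0.5827, 0.034, 0.0159]
eef_rot: [[-0.987, -0.164, 0.002], [-0.164, 0.987, -0.006], [-0.001, -0.006, -1.0]]
ft_force: [-1.8, -1.3, 0.0]
grip_width: 0.0513
t 4.55 pos [0.5827 0.034  0.0159] stop [-0.0971 -0.1137] yaw 99.41 tool shift [-0.0231  0.0007  0.001 ] 0.023 turn units 0.002 tilt [ 0.0022 -0.0055] F [-1.8 -1.3  0. ] w 0.0513 j [ 0.06  0.51 -0.18  0.88 -0.01 -0.1 ]
```

```bash
python3 -m creep '[[60,[-0.007,0,0],[0,0,0]],[60,[-0.006,0,0],[0,0,0]],[60,[-0.004,0,0],[0,0,0]],[60,[-0.003,0,0],[0,0,0]]]'
python3 -c "
from h import *
gos(-.074,-.113,.015)"
```

```text
clock: 5.05
position: [0.6036, 0.0375, 0.0157]
eef_rot: [[-0.987, -0.163, 0.001], [-0.163, 0.987, -0.006], [-0.0, -0.006, -1.0]]
ft_force: [-23.4, -3.7, 14.1]
grip_width: 0.0514
t 5.05 pos [0.6036 0.0375 0.0157] stop [-0.076  -0.1136] yaw 99.41 tool shift [-0.002   0.0007  0.0007] 0.002 turn units 0.002 tilt [ 0.001  -0.0057] F [-23.4  -3.7  14.1] w 0.0514 j [ 0.07  0.55 -0.11  0.91 -0.01 -0.1 ]
```

```bash
python3 -m creep '[[60,[0.006,0,0],[0,0,0]],[60,[0.03,0,0],[0,0,0]],[0,[0.01,0,-0.05],[0,0,0]],[0,[0,0,-0.06],[0,0,0]],[0,[0,-0.03,-0.01],[0,0,0]]]'
python3 - <<'E'
from h import *
gos(-.034,-.215,.13)
s=arm.get_image('scene')
crop(s,120,100,320,250,4,'pics/s3c.png')
E
```

```text
clock: 5.68
position: [0.5594, 0.0014, 0.138]
eef_rot: [[-0.986, -0.166, -0.001], [-0.166, 0.986, -0.006], [0.002, -0.005, -1.0]]
ft_force: [0.8, -0.1, -0.4]
grip_width: 0.0001
t 5.675 pos [0.5594 0.0014 0.138 ] stop [-0.1255 -0.142 ] yaw 99.55 tool shift [-0.0913 -0.0732  0.0082] 0.117 turn units 0.029 tilt [-0.0011 -0.0057] F [ 0.8 -0.1 -0.4] w 0.0001 j [ 0.01  0.37 -0.06  1.14 -0.01 -0.16]
```

View pics/s3c.png

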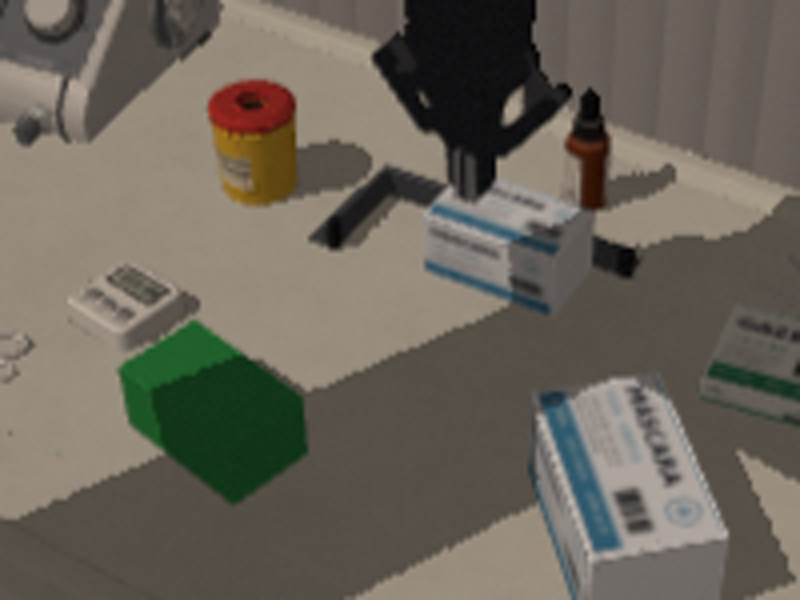

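```bash
python3 -m creep '[[15,[-0.03,-0.026,0],[0,0,0]],[15,[-0.03,-0.026,0],[0,0,0]],[15,[-0.03,-0.026,0],[0,0,0]],[15,[0,0,0],[0,0,2]],[15,[0,0,0],[0,0,2]]]'
python3 -m creep '[[15,[0,0,0],[0,0,2]],[15,[0,0,0],[0,0,2]],[15,[0,0,0],[0,0,2]],[15,[0,0,0],[0,0,2]],[15,[0,0,0],[0,0,2]]]'
python3 -m creep '[[15,[0,0,0],[0,0,2]],[15,[0,0,0],[0,0,2]],[15,[0,0,0],[0,0,0]]]'
python3 - <<'E'
from h import *
gos(-.038,-.215,.02)
s=arm.get_image('scene')
crop(s,120,100,320,250,4,'pics/s4c.png')
t=arm.get_image('top');crop(t,150,120,350,270,4,'pics/t4c.png')
E
```

```text
clock: 6.35
position: [0.6636, -0.0679, 0.1378]
eef_rot: [[-0.981, 0.194, 0.0], [0.194, 0.981, -0.007], [-0.001, -0.007, -1.0]]
ft_force: [0.1, -0.4, -0.4]
grip_width: 0.013
clock: 6.98
position: [0.6626, -0.0682, 0.1361]
eef_rot: [[-0.455, 0.891, -0.001], [0.891, 0.455, -0.007], [-0.006, -0.004, -1.0]]
ft_force: [-0.5, 0.7, 0.2]
grip_width: 0.0127
clock: 7.35
position: [0.662, -0.0682, 0.1354]
eef_rot: [[-0.111, 0.994, -0.001], [0.994, 0.111, -0.007], [-0.006, -0.002, -1.0]]
ft_force: [-1.0, 0.6, 0.2]
grip_width: 0.0126
t 7.35 pos [ 0.662  -0.0682  0.1354] stop [-0.0356 -0.2274] yaw 6.38 tool shift [ 0.013  -0.0028  0.1153] 0.116 turn units -18.604 tilt [-0.0011 -0.0067] F [-1.   0.6  0.2] w 0.0126 j [-0.1   0.59  0.28  1.26 -0.01  1.36]
```

View pics/s4c.png

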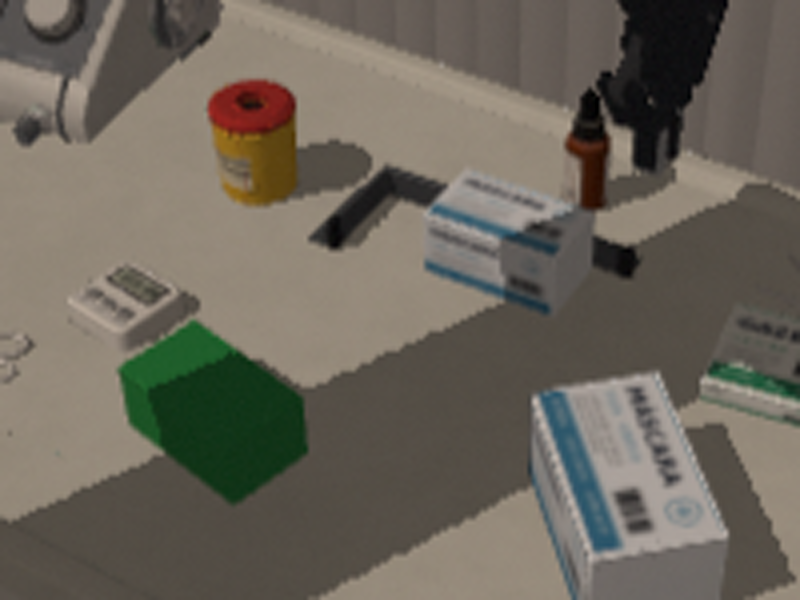

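View pics/t4c.png

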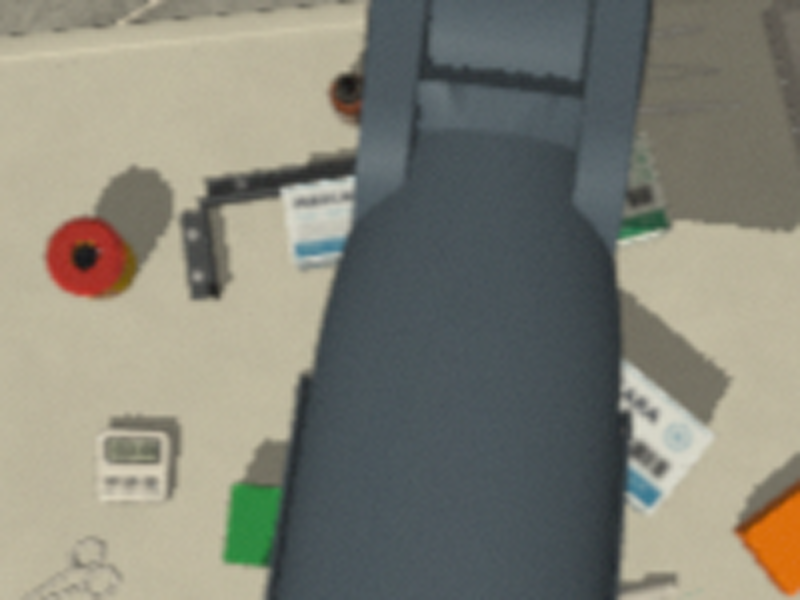

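```bash
python3 -m creep '[[15,[0.008,-0.003,0],[0,0,-0.7]],[15,[0,0,0.045],[0,0,0]],[15,[0,0,0.045],[0,0,0]],[15,[0,0,0.025],[0,0,0]],[15,[0,0,0],[0,0,0]]]'
python3 -c "
from h import *
gos(-.038,-.19,.018)"
```

```text
clock: 8.07
position: [0.6585, -0.0611, 0.018]
eef_rot: [[-0.196, 0.981, 0.001], [0.981, 0.196, -0.007], [-0.007, -0.0, -1.0]]
ft_force: [0.5, -0.2, -0.2]
grip_width: 0.0125
t 8.075 pos [ 0.6585 -0.0611  0.018 ] stop [-0.038  -0.2199] yaw 11.28 tool shift [ 0.0299  0.001  -0.0002] 0.03 turn units -17.623 tilt [ 0.0011 -0.0069] F [ 0.5 -0.2 -0.2] w 0.0125 j [-0.09  0.65  0.08  1.   -0.01  1.28]
```

```bash
python3 -m creep '[[15,[0.01,0,0],[0,0,0.35]],[15,[0.011,0,0],[0,0,0]],[15,[0.011,0,0],[0,0,0]],[15,[0.011,0,0],[0,0,0]],[15,[0.011,0,0],[0,0,0]]]'
python3 - <<'E'
from h import *
gos(-.038,-.13,.018)
s=arm.get_image('scene')
crop(s,120,100,320,250,4,'pics/s5c.png')
E
```

```text
clock: 8.7
position: [0.6508, -0.006, 0.0219]
eef_rot: [[-0.171, 0.985, 0.006], [0.985, 0.171, -0.007], [-0.008, 0.005, -1.0]]
ft_force: [-0.1, -1.3, -0.8]
grip_width: 0.013
t 8.7 pos [ 0.6508 -0.006   0.0219] stop [-0.0365 -0.1642] yaw 9.84 tool shift [ 0.0342 -0.0012  0.0036] 0.034 turn units -17.911 tilt [ 0.0061 -0.0073] F [-0.1 -1.3 -0.8] w 0.013 j [-0.01  0.62  0.04  0.98 -0.01  1.39]
```

View pics/s5c.png

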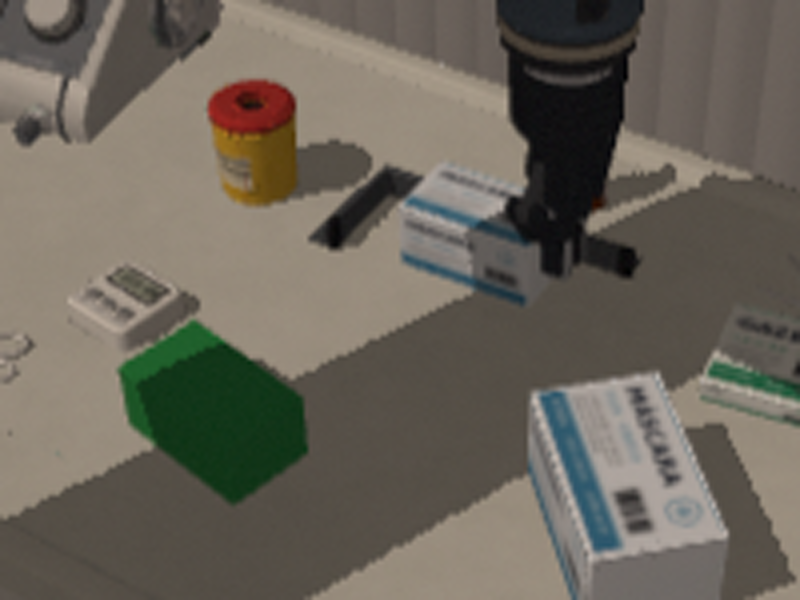

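```bash
python3 -m creep '[[15,[0.009,0,0.003],[0,0,0]],[15,[0.009,0,0],[0,0,0]],[15,[0.009,0,0],[0,0,0]],[15,[0.007,0,0],[0,0,0]]]'
python3 -c "
from h import *
gos(-.038,-.117,.018)"
```

```text
clock: 9.25
position: [0.6445, 0.0308, 0.0184]
eef_rot: [[-0.172, 0.985, 0.006], [0.985, 0.172, -0.007], [-0.008, 0.005, -1.0]]
ft_force: [0.4, -1.4, 1.2]
grip_width: 0.0127
t 9.25 pos [0.6445 0.0308 0.0184] stop [-0.0367 -0.1269] yaw 9.89 tool shift [ 0.01   -0.0012  0.0003] 0.01 turn units -17.901 tilt [ 0.0062 -0.0073] F [ 0.4 -1.4  1.2] w 0.0127 j [ 0.05  0.62  0.02  0.97 -0.01  1.45]
```

```bash
python3 -m creep '[[15,[0.004,0,0],[0,0,0]],[15,[0.003,0,0],[0,0,0]],[15,[0.003,0,0],[0,0,0]],[15,[0.002,0,0],[0,0,0]]]'
python3 -c "
from h import *
gos(-.038,-.117,.018)"
```

```text
clock: 9.75
position: [0.6424, 0.0404, 0.0187]
eef_rot: [[-0.17, 0.985, 0.006], [0.985, 0.17, -0.013], [-0.014, 0.004, -1.0]]
ft_force: [-1.1, -19.7, 4.6]
grip_width: 0.0127
t 9.75 pos [0.6424 0.0404 0.0187] stop [-0.0373 -0.1171] yaw 9.79 tool shift [ 0.0001 -0.0007  0.0007] 0.001 turn units -17.923 tilt [ 0.0064 -0.0132] F [ -1.1 -19.7   4.6] w 0.0127 j [ 0.07  0.61  0.01  0.97 -0.01  1.47]
```

```bash
python3 -m creep '[[15,[-0.006,0,0],[0,0,0]],[15,[-0.03,0,0],[0,0,0]],[15,[-0.01,0,-0.05],[0,0,0]],[15,[0,-0.03,-0.05],[0,0,0]],[15,[-0.02,-0.05,-0.02],[0,0,0]]]'
python3 -m creep '[[15,[-0.02,-0.05,0],[0,0,0]],[15,[-0.02,-0.05,0],[0,0,-2]],[15,[-0.02,-0.05,0],[0,0,-2]],[15,[0,-0.05,0],[0,0,-2]],[15,[0,0,0],[0,0,-2]]]'
python3 - <<'E'
from h import *
gos(-.12,-.053,.018)
s=arm.get_image('scene')
crop(s,120,100,320,250,4,'pics/s6c.png')
t=arm.get_image('top');cv2.imwrite('pics/top6.png',t);crop(t,180,140,280,215,8,'pics/t6c.png')
E
```

```text
clock: 10.38
position: [0.5732, -0.0379, 0.1398]
eef_rot: [[-0.171, 0.985, 0.003], [0.985, 0.171, -0.012], [-0.012, 0.001, -1.0]]
ft_force: [-0.3, -0.0, 0.4]
grip_width: 0.0127
clock: 11.0
position: [0.3916, -0.1596, 0.1427]
eef_rot: [[-0.776, 0.63, 0.008], [0.63, 0.776, -0.011], [-0.013, -0.004, -1.0]]
ft_force: [0.9, -0.1, -0.1]
grip_width: 0.0129
t 11.0 pos [ 0.3916 -0.1596  0.1427] stop [-0.3173 -0.2734] yaw 50.94 tool shift [0.0358 0.2943 0.1231] 0.321 turn units -9.693 tilt [ 0.0082 -0.0113] F [ 0.9 -0.1 -0.1] w 0.0129 j [-0.38  0.08 -0.42  1.06 -0.01  0.3 ]
```

View pics/s6c.png

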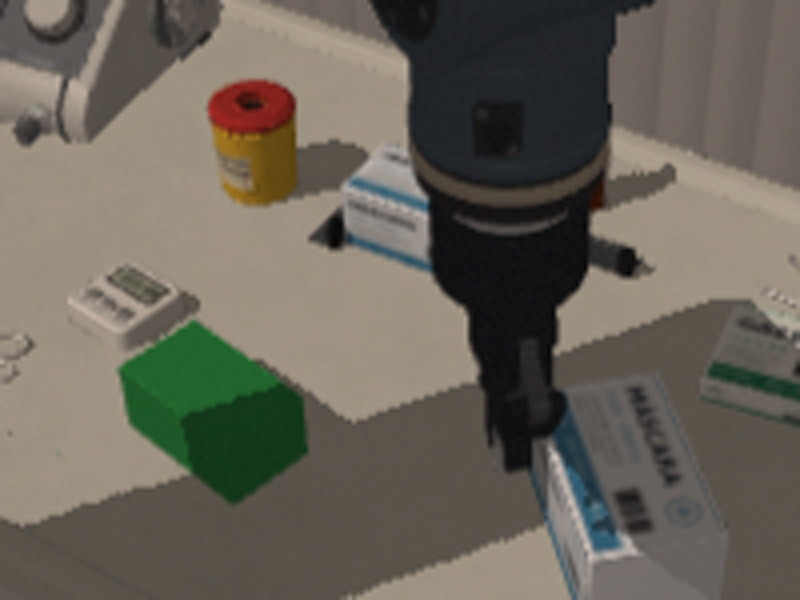

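View pics/t6c.png

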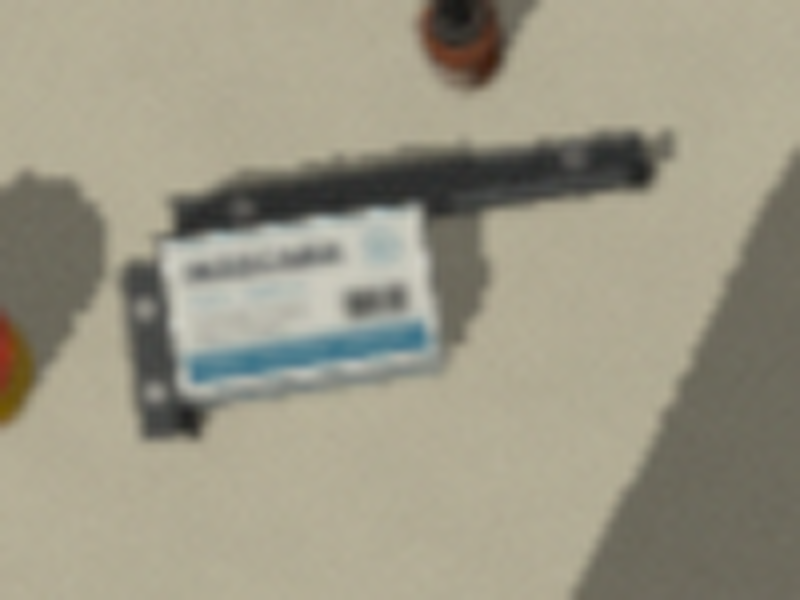

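Run:
```python
from h import *
f=lambda a:((a[0]+.5)/8+180-.5,(a[1]+.5)/8+140-.5)
C=np.array([RS.T@(ray('top',f(a),.052)[:2]-c0) for a in [(163,238),(421,205),(440,368),(184,401)]])
print(C.round(4),C.mean(0).round(4))
for i in range(4):
    d=C[(i+1)%4]-C[i];print(np.linalg.norm(d).round(4),np.degrees(np.arctan2(d[1],d[0])).round(2))
```

```text
[[-0.001  -0.0025]
 [-0.0031 -0.1072]
 [-0.0695 -0.1054]
 [-0.0676 -0.002 ]] [-0.0353 -0.0543]
0.1047 -91.14
0.0665 178.48
0.1035 88.93
0.0666 -0.46
```

```bash
python3 -m creep '[[0,[0,0,0],[0,0,-2]],[0,[0,0,0],[0,0,-2]],[0,[0,0,0],[0,0,-2]],[0,[0,0,0],[0,0,-2]],[0,[0,0,0],[0,0,-1.8]]]'
python3 -c "
from h import *
gos(-.12,-.055,.14)"
```

```text
clock: 11.72
position: [0.3962, -0.1574, 0.1426]
eef_rot: [[-0.985, -0.174, 0.01], [-0.174, 0.985, -0.01], [-0.008, -0.011, -1.0]]
ft_force: [-0.1, -0.1, 0.0]
grip_width: -0.0
t 11.725 pos [ 0.3962 -0.1574  0.1426] stop [-0.3124 -0.272 ] yaw 100.0 tool shift [-0.1947  0.215   0.0017] 0.29 turn units 0.121 tilt [ 0.0099 -0.0098] F [-0.1 -0.1  0. ] w -0.0 j [-0.37  0.09 -0.41  1.06 -0.01 -0.55]
```

```bash
python3 -m creep '[[0,[-0.035,0.039,0],[0,0,0]],[0,[-0.035,0.039,0],[0,0,0]],[0,[-0.035,0.039,0],[0,0,0]],[0,[-0.035,0.039,0],[0,0,0]],[0,[-0.035,0.039,0],[0,0.1,0]]]'
python3 -c "
from h import *
gos(-.11,-.058,.02)"
```

```text
clock: 12.35
position: [0.5416, 0.0709, 0.1419]
eef_rot: [[-0.989, -0.149, 0.003], [-0.149, 0.989, -0.011], [-0.001, -0.011, -1.0]]
ft_force: [0.5, 0.1, -0.4]
grip_width: 0.0004
t 12.35 pos [0.5416 0.0709 0.1419] stop [-0.1316 -0.0706] yaw 98.59 tool shift [-0.0213  0.0142  0.1217] 0.124 turn units -0.161 tilt [ 0.0027 -0.0107] F [ 0.5  0.1 -0.4] w 0.0004 j [ 0.14  0.34 -0.1   1.14 -0.01 -0.01]
```

```bash
python3 -m creep '[[0,[-0.012,0.01,0],[0,0,-0.1]],[0,[0,0,0.045],[0,0,0]],[0,[0,0,0.045],[0,0,0]],[0,[0,0,0.03],[0,0,0]],[0,[0,0,0],[0,0,0]]]'
python3 -c "
from h import *
gos(-.08,-.055,.02)"
```

```text
clock: 12.98
position: [0.5549, 0.0865, 0.0174]
eef_rot: [[-0.989, -0.146, 0.003], [-0.146, 0.989, -0.01], [-0.001, -0.01, -1.0]]
ft_force: [-0.4, -0.1, 0.1]
grip_width: -0.0001
t 12.975 pos [0.5549 0.0865 0.0174] stop [-0.116  -0.0573] yaw 98.39 tool shift [-0.036   0.0029 -0.0025] 0.036 turn units -0.203 tilt [ 0.0028 -0.0097] F [-0.4 -0.1  0.1] w -0.0001 j [ 0.16  0.47 -0.24  0.86 -0.01  0.01]
```

```bash
python3 -m creep '[[0,[-0.012,0,0],[0,0,-0.2]],[0,[-0.012,0,0],[0,0,0]],[0,[-0.006,0,0],[0,0,0]],[0,[-0.004,0,0],[0,0,0]]]'
python3 -c "
from h import *
gos(-.076,-.055,.02)"
```

```text
clock: 13.48
position: [0.594, 0.0924, 0.0228]
eef_rot: [[-0.987, -0.162, 0.009], [-0.162, 0.987, -0.009], [-0.008, -0.01, -1.0]]
ft_force: [-1.2, -0.7, 0.0]
grip_width: -0.0001
t 13.475 pos [0.594  0.0924 0.0228] stop [-0.0765 -0.0579] yaw 99.3 tool shift [-0.0004  0.0029  0.0028] 0.004 turn units -0.021 tilt [ 0.0094 -0.0086] F [-1.2 -0.7  0. ] w -0.0001 j [ 0.16  0.53 -0.12  0.91 -0.01 -0.  ]
```

```bash
python3 -m creep '[[0,[-0.002,0,0.003],[0,0,0]],[0,[-0.002,0,0],[0,0,0]],[0,[-0.002,0,0],[0,0,0]]]'
python3 -c "
from h import *
gos(-.076,-.055,.02)"
```

```text
clock: 13.85
position: [0.5944, 0.0925, 0.0197]
eef_rot: [[-0.987, -0.161, -0.001], [-0.161, 0.987, -0.01], [0.003, -0.01, -1.0]]
ft_force: [-15.0, -2.8, 9.1]
grip_width: 0.0001
t 13.85 pos [0.5944 0.0925 0.0197] stop [-0.0761 -0.0579] yaw 99.29 tool shift [-0.0001  0.0029 -0.0004] 0.003 turn units -0.022 tilt [-0.0011 -0.0102] F [-15.   -2.8   9.1] w 0.0001 j [ 0.16  0.54 -0.11  0.92 -0.01 -0.  ]
```

```bash
python3 -m creep '[[0,[0.006,0,0],[0,0,0]],[0,[0.03,0,0],[0,0,0]],[0,[0.01,0,-0.05],[0,0,0]],[0,[0,-0.03,-0.06],[0,0,0]],[0,[0.03,-0.05,-0.02],[0,0,0]]]'
python3 -m creep '[[0,[0.03,-0.05,0],[0,0,0]],[0,[0.03,-0.05,0],[0,0,0]],[0,[0.03,-0.05,0],[0,0,0]],[0,[0.02,-0.04,0],[0,0,0]],[0,[0,0,0],[0,0,0]]]'
python3 - <<'E'
from h import *
gos(-.12,-.053,.018)
s=arm.get_image('scene')
crop(s,120,100,320,250,4,'pics/s7c.png')
t=arm.get_image('top');cv2.imwrite('pics/top7.png',t);crop(t,180,140,280,215,8,'pics/t7c.png')
def edges(t,z=.052):
    pass
E
```

```text
clock: 14.48
position: [0.5297, 0.0038, 0.1511]
eef_rot: [[-0.986, -0.166, -0.003], [-0.166, 0.986, -0.011], [0.005, -0.01, -1.0]]
ft_force: [0.6, -0.5, -1.7]
grip_width: 0.0002
clock: 15.1
position: [0.45, -0.2106, 0.1581]
eef_rot: [[-0.987, -0.163, 0.006], [-0.163, 0.987, -0.014], [-0.004, -0.015, -1.0]]
ft_force: [0.6, 0.4, 0.3]
grip_width: -0.0002
t 15.1 pos [ 0.45   -0.2106  0.1581] stop [-0.268  -0.3333] yaw 99.36 tool shift [-0.1473  0.2824  0.1366] 0.347 turn units -0.007 tilt [ 0.0063 -0.0138] F [0.6 0.4 0.3] w -0.0002 j [-0.43  0.22 -0.21  1.13 -0.01 -0.59]
```

View pics/s7c.png

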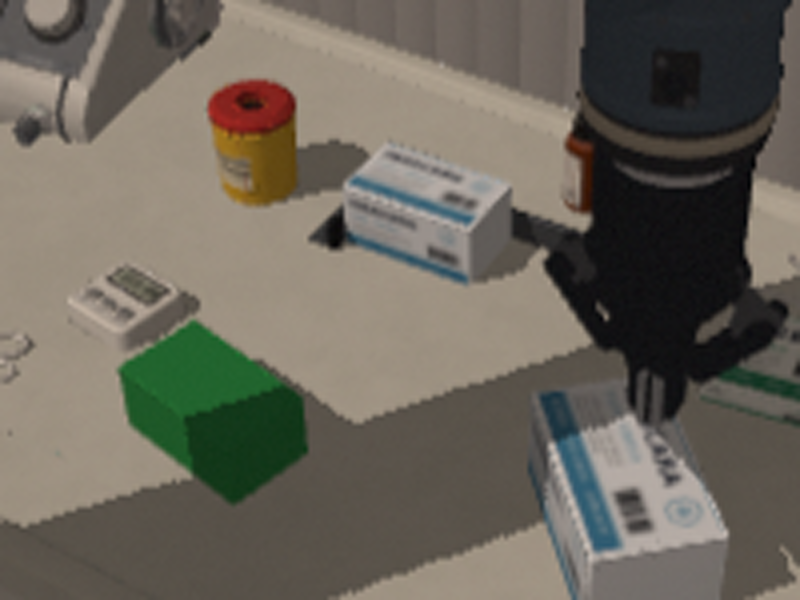

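View pics/t7c.png

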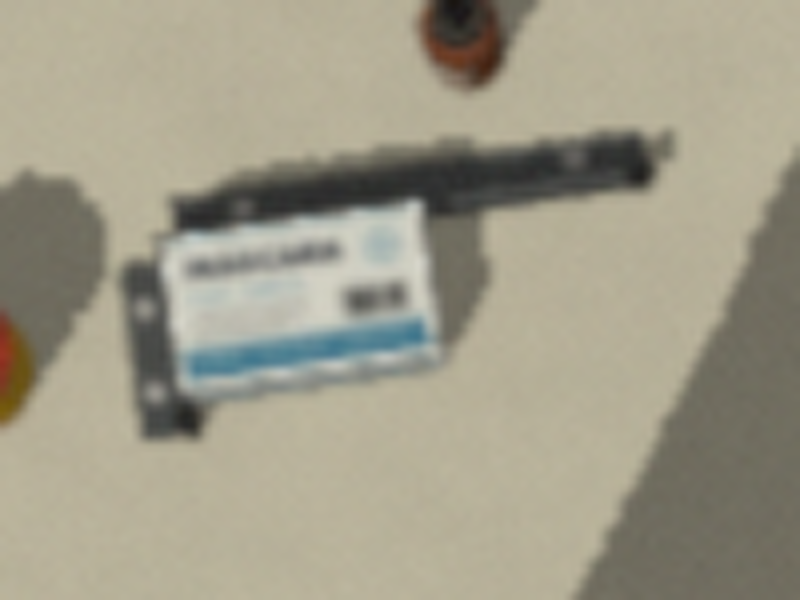

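```bash
python3 - <<'E'
from h import *
for n in('top6','top7'):
    im=cv2.imread(f'pics/{n}.png')[140:215,180:280]
    big=cv2.resize(im,None,fx=8,fy=8,interpolation=cv2.INTER_CUBIC)
    b=big.astype(int); m=((b[...,0]-b[...,2]>-8)&(b.max(2)>110)).astype(np.uint8)
    cs,_=cv2.findContours(m,0,2);c=max(cs,key=cv2.contourArea)
    r=cv2.minAreaRect(c);box=cv2.boxPoints(r);print(n,cv2.contourArea(c),r)
    W=np.array([RS.T@(ray('top',((a[0]+.5)/8+179.5,(a[1]+.5)/8+139.5),.052)[:2]-c0) for a in box]);print(W.round(4))
    for i in range(4):
        d=W[(i+1)%4]-W[i];print(np.linalg.norm(d).round(4),(np.degrees(np.arctan2(d[1],d[0]))).round(2))
    # rail inner/lower edge where visible (cols>235), dark->light
    g=cv2.cvtColor(im,cv2.COLOR_BGR2GRAY).astype(float)
    cv2.imwrite(f'pics/{n}m.png',m*255)
E
python3 - <<'E'
import sys;sys.path.insert(0,'.')
from h import *
# rail outer (back) dark edges, subpixel, original frame
g=cv2.cvtColor(cv2.imread('pics/top0.png'),cv2.COLOR_BGR2GRAY).astype(float)
P=[]
for c in range(206,255,2):
    col=g[150:185,c];i=np.argmin(col)
    j=i
    while col[j]<68 and j<33:j+=1
    P.append((c,150+j-1+(68-col[j-1])/(col[j]-col[j-1])))
W=np.array([ray('top',p,0)[:2] for p in P],np.float32)
l=cv2.fitLine(W,cv2.DIST_HUBER,0,.001,.001).ravel();a=np.degrees(np.arctan(-l[0]/l[1]));print('rail ang',a, 'offset stop', [(RS.T@(w-c0))[0].round(4) for w in W[::4]], g[170:180,230])
E
```

```text
top6 17415.5 ((294.99737548828125, 347.0253601074219), (290.88427734375, 134.47402954101562), 5.856013774871826)
[[-0.0644  0.0141]
 [-0.0116  0.0013]
 [-0.0407 -0.1122]
 [-0.0933 -0.0991]]
0.0543 -13.55
0.1172 -104.37
0.0542 166.04
0.1168 75.69
top7 16237.0 ((305.0472412109375, 344.181640625), (97.16163635253906, 273.804931640625), 84.4006576538086)
[[-0.0296  0.001 ]
 [-0.0351 -0.1089]
 [-0.0743 -0.1072]
 [-0.0689  0.0025]]
0.1101 -92.84
0.0393 177.43
0.1098 87.17
0.0393 -2.17
rail ang 9.382765 offset stop [np.float64(0.0009), np.float64(0.0003), np.float64(0.0003), np.float64(0.0), np.float64(0.0), np.float64(0.0003), np.float64(0.0018)] [101. 101. 102. 100. 101. 102. 100. 101. 102. 101.]
```

Run:
```python
from h import *
for n in('top6','top7'):
    im=cv2.imread(f'pics/{n}.png').astype(float)
    B=(im[...,0]-im[...,2]).clip(0);g=im.mean(2)
    P=[];Q=[]
    for c in range(206,231):
        w=B[176:192,c];w=np.where(w>15,w,0);P.append((c,176+(w*np.arange(16)).sum()/w.sum()))
        col=g[155:178,c]  # rail dark -> carton white
        d=np.diff(col);i=[k for k in range(len(col)-1) if col[k]<115<=col[k+1]]
        if i:k=i[-1] if False else i[0] if col[:i[0]].min()<70 else i[-1];Q.append((c,155+k+(115-col[k])/(col[k+1]-col[k])))
    for nm,X in(('band',P),('far edge',Q)):
        W=np.array([ray('top',p,.052)[:2] for p in X],np.float32)
        l=cv2.fitLine(W,cv2.DIST_HUBER,0,.001,.001).ravel();print(n,nm,'angle',np.degrees(np.arctan(-l[0]/l[1])).round(2),'stop x at ends',[(RS.T@(w-c0))[0].round(4) for w in W[[0,5,10,15,20,-1]]])
```

```text
top6 band angle 9.83 stop x at ends [np.float64(-0.0557), np.float64(-0.0555), np.float64(-0.055), np.float64(-0.0553), np.float64(-0.0556), np.float64(-0.0551)]
top6 far edge angle 8.86 stop x at ends [np.float64(-0.0012), np.float64(-0.0022), np.float64(-0.0024), np.float64(-0.0018), np.float64(-0.001), np.float64(-0.0025)]
top7 band angle 9.49 stop x at ends [np.float64(-0.0536), np.float64(-0.0545), np.float64(-0.0544), np.float64(-0.054), np.float64(-0.0535), np.float64(-0.0542)]
top7 far edge angle 9.21 stop x at ends [np.float64(-0.0011), np.float64(-0.0001), np.float64(-0.0001), np.float64(-0.0009), np.float64(-0.001), np.float64(-0.0005)]
```

Run:
```python
from h import *
for n in('top6','top7'):
    g=cv2.imread(f'pics/{n}.png').astype(float).mean(2)
    L=[];Rr=[]
    for r in range(173,185):
        row=g[r,190:215];k=[k for k in range(5,24) if row[k]<115<=row[k+1]]
        if k:k=k[0];L.append((190+k+(115-row[k])/(row[k+1]-row[k]),r))
    for r in range(170,180):
        row=g[r,225:245];d=[k for k in range(19) if row[k]>=125>row[k+1]]
        if d:k=d[-1];Rr.append((225+k+(row[k]-125)/(row[k]-row[k+1]),r))
    for nm,X in(('left',L),('right',Rr)):
        W=np.array([RS.T@(ray('top',p,.052)[:2]-c0) for p in X]);print(n,nm,W[:,1].round(4),W[:,1].mean().round(4))
    print('bystanders diff vs start')
a=cv2.imread('pics/top0.png');
for nm in('pot','timer'):pass
t=cv2.imread('pics/top7.png');crop(t,150,120,350,270,4,'pics/t7w.png')
```

```text
top6 left [ 0.0013  0.0009  0.0004  0.0002  0.0001  0.0125  0.0112  0.0009  0.0009
  0.0004  0.0001 -0.0005] 0.0024
top6 right [-0.1073 -0.1087 -0.1089 -0.1084 -0.1077 -0.1074 -0.1076 -0.1089 -0.1087
 -0.1086] -0.1082
bystanders diff vs start
top7 left [ 0.0016  0.0014  0.001   0.0006  0.0002  0.013   0.0119  0.0011  0.001
  0.0005  0.0003 -0.0004] 0.0027
top7 right [-0.1084 -0.1088 -0.1089 -0.1086 -0.1081 -0.1077 -0.1082 -0.1092 -0.1089
 -0.1089] -0.1086
bystanders diff vs start
```

View pics/t7w.png

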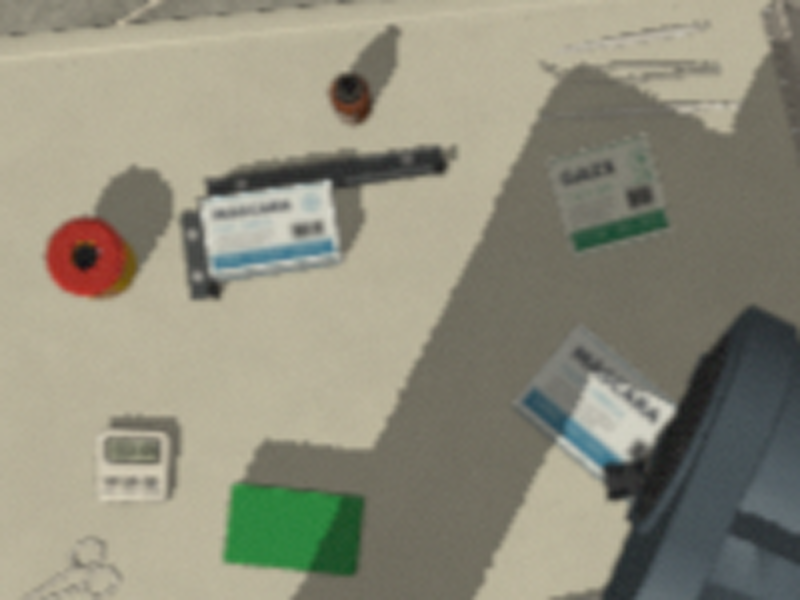

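```bash
python3 -c "
from cell import arm
print(arm.sense()['ft_force']);print(arm.finish_job())"
```

```text
[ 0.12566129 -0.41430321 -0.93005386]
the job is handed in; nothing more can be done
None
```

The mask carton is pushed home in the corner stop and the job is handed in, at about 15 s of the 48 s allowed. No verdict came back.

**Pushes:** I only pushed, with the gripper never around the carton.
1. Two slightly open fingers pushed the near long side, which squared the carton to the rails and slid it to the long rail. Contact force was about 24 N.
2. Two fingers pushed the right end along to the short rail, at about 20 N.
3. The first check picture showed the long side had opened a gap of roughly 1–2 mm. Shut fingers pressed it back against the long rail at about 15 N.

**Last checks, from the top camera:**
- **Long side:** the carton sits at 9.2–9.5° against 9.4° for the rail, and its far edge is within about 1 mm of the rail face.
- **End:** it measures within about 1 mm of the short rail. The final push moved it by at most 0.4 mm, so I did not press the end again.
- **Bystanders:** the sharps pot, dropper bottle, timer and gauze packet look to be where they started, judged by eye from the pictures. The robot was clear and touching nothing.

**Weak points:** two checks did not come out clean. My first colour mask of the carton outline was unusable, so the figures come from edge and blue-band fits instead. The right end reads 108.6 mm from the corner against the 106 mm expected. I put that down to the camera seeing a little of the end face, but did not confirm it.

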